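# Reverse the ratchet and pull up the clamp nut of a power stage

## Task

The ratchet handle left on the near nut of the heat-sink clamp is set to undo. Flip its direction lever across with a light push so that it drives clockwise (seen from above), then work the handle to and fro between the two capacitors until the nut is pulled up to about 2 newton metres (some 15 N at the middle of the knurled grip), no tighter, and let go. Leave everything else on the bench where it is.

Things in the scene. Friction and masses are not known exactly. Their poses are not given: they have to be found in the camera images.
- head (a point): centre of the top face of the ratchet's round steel head, on the nut's vertical axis, about 129 mm above the bench. The head is 36 mm across, 15 mm thick, on a 26 mm tall socket pressed down over the nut at the near end of the clamp bar. Ratchet and socket are locked on and only turn about this axis: do not lift them off
- grip (a point): middle of the ratchet's knurled steel grip, on its centre line, 135 mm from the nut's axis, about 121 mm above the bench. The grip is a level round bar 19 mm in diameter, from 95 to 178 mm from the axis; an 11 mm round neck joins it to the head. It points roughly towards the robot; x axis: along the handle, away from the head. Nothing lies under it down to 30 mm above the bench
- ratchet: the ratchet handle; origin on the nut's axis at the head's underside, x axis along the handle. The ratchet has 20 teeth, 0.31 rad apart, so up to that much of each pull is lost before it drives. Slipping back over the teeth takes 0.1 to 0.3 N m, and the handle stays where it is left
- lever_tip (a point): thumb post at the end of the direction lever on top of the ratchet: upright, steel, 9 mm in diameter, from 2.5 to 16.5 mm above the head's top face; the point is 9.5 mm above that face. It stands over the neck, about 60 mm from the nut's axis, 8 mm to one side of the handle's centre line
- lever: the direction lever: origin on its upright pin, 36 mm from the nut's axis on the handle's centre line; x axis from the pin to the post, 24 mm away. 2 to 3 N sideways on the post, level with the bench, takes it over its middle, then it snaps across by itself; such a push hardly moves the handle. More than 20 N of the fingers on it damages it
- pawl (a joint): angle of the direction lever in rad, -0.35 to 0.35, 0 in line with the handle; it clicks by up to 0.19 as teeth pass. Negative (at the start): the post leans to the anticlockwise side of the handle (seen from above); drives the nut anticlockwise, slips clockwise. Positive: leans to the clockwise side; drives clockwise (tightens), slips anticlockwise
- nut: nut with its socket; origin on the axis, 88 mm above the bench. A locking insert: turning it clockwise takes about 1.3 N m while it runs loose, for 0.5 to 1.5 rad (not known beforehand), until the disc springs under it bite; from there the torque rises by 3 N m per rad of turning. It stays where it is left. With the pull paused the reading can drop by 0.2 to 0.4 N m
- disc_springs (a joint): how far the disc-spring washers under the nut are flattened, in m: 0 while the nut runs loose, about 0.00012 at 2 N m; at 0.00025 they are crushed. These changes are far below the noise of this reading: feel the torque on the grip instead
- can_left (a point): centre of the top face of the left one of two capacitors (seen from the robot): black upright can, 51 mm in diameter, top 129 mm above the bench, two screw terminals 8 mm higher. The cans stop the grip: it can swing about 0.75 rad to either side of the line midway between them
- can_right (a point): the same on the capacitor on the right; both stand on the base plate, 143 mm from the nut's axis
- chassis: aluminium base plate, 320 x 300 x 8 mm, fixed to the bench, carrying heat sink, clamp and capacitors; origin at the centre of its underside, x axis away from the robot along the clamp bar. The nut's axis stands 30 mm from the origin along +x; a handle midway between the capacitors points along -x
- spare_socket_mid (a point): a spare steel socket, 22 mm across, 27 mm tall, standing on the base plate to the right of the heat sink; point at its centre
- washer_jar_mid (a point): small clear jar with a steel lid, 36 mm across, 35 mm tall, standing on the base plate to the left of the heat sink; point at its centre
- multimeter_mid (a point): orange-and-grey hand multimeter lying on its back, 160 x 78 x 36 mm, on the bench to the right; point at its centre
- solder_spool_mid (a point): spool of solder wire, 54 mm across, 50 mm tall, standing on the bench to the left; point at its centre
- screwdriver_grip (a point): screwdriver, 190 mm long, lying on the bench to the left; point on its handle
- pliers_mid (a point): pliers with sleeved handles, about 150 mm long, lying on the bench to the right; point near their pivot
- tweezers_mid (a point): steel tweezers, 120 mm long, 4 mm thick, lying on the bench to the right; point at their middle

How it is judged:
By the outcome, as a careful person would: the job done as asked, in the order asked, and still so for the second after the job is handed in, with the robot touching nothing.
It also fails if it takes over 72 s, if anything falls off the work surface, if the arm or the gripper's body presses on something with over 40 N, if the wrist force passes 120 N, or if a joint passes its speed limit or range.

## Robot

A 6-joint arm with a two-finger parallel gripper is mounted at the origin on the work surface. World frame = base frame: x ahead of the robot, y to its left, z up, the work surface at z = 0. Lengths are in m, angles in degrees, forces in N, time in s.
With the tool pointing down it reaches from about 0.4 to 0.825 m from the base axis. Payload 7 kg.
Tool frame: the origin (TCP) lies between the finger pads; the fingertips stand 19 mm ahead of it and the grasp point (between the pads) is the TCP; z points along the fingers, y is the line along which they close (so a half turn about z gives the same grasp; the last joint's range is limited). The gripper opens to 88 mm and grips with 3 to 60 N. Pads are 19 mm wide; open, the fingers measure 130 mm over their backs; the gripper's body (78 mm by 193 mm) begins 47 mm behind the grasp point.
Start: joints at [92.882, 20.546, 0.682, 0, -70.136, -16.507], TCP at [0.159, 0.656, 0.246] pointing down, gripper open.
Joint ranges: [-176.03, 176.03], [-82.01, 121.73], [-58.28, 71.71], [-173.87, 95.51], [-174.79, -0.11], [-173.66, 173.66]. Speed limits (degrees/s): [136.94, 136.94, 172.46, 180, 180, 180].

## Interface

Orientations are given as [roll, pitch, yaw] about the fixed x, y, z axes, in that order (R = Rz(yaw) Ry(pitch) Rx(roll)).
In Python, from plant import r gives the robot as it stands. The module is installed in compiled form; this text tells all that it offers.
- The arm moves only by the shell command python3 -m pendant 'ROWS' [OPENING] [FORCE]. ROWS is JSON, a list of rows, each a list of 6 numbers: the shift along the tool's x, y, z in mm, then the turn, a rotation vector about the tool's x, y, z in rad. In form: [[tx, ty, tz, wx, wy, wz], ...]. A call has 1 to 20 rows; each row is the pose to reach, as a shift and turn from the pose commanded when the call began, along the tool's axes at that moment; what a row does not reach only later rows make up. A row lasts 1/8 s, in which the tool goes at most 62.5 mm and 10.7 degrees, less where a joint would pass 70% of its speed; a pose out of reach is approached as far as the arm can. A call with a gripper value outside its range is refused whole. OPENING is the finger opening in mm, from 0 to 87.6, set as the call begins (- or left out, the last holds). The fingers move at their own pace and stop on an object; FORCE is the grip in N (left out, the last holds). Time passes only in rows, so rows that repeat a pose let the fingers close. It gives the time, the measured TCP pose, the force, the opening and the grip force at its end, in the units of the state.
- r.get_state(): the state, without advancing time (a new reading comes with each control period).
- r.capture(name): name is "side" or "top"; returns the picture (480x640x3 uint8, red, green, blue); there is no depth.
- r.camera_params(name): a dict with "mtx" (3x3 intrinsics, pixels), "rvec" (rotation vector, rad) and "tvec" (3), from world to camera coordinates, as OpenCV has them. Camera axes: x right, y down, z forward; pixel columns grow to the right and rows downward; lengths in m; the calibration is good to about 2 mm. A picture is of the moment at which its call begins. camera_params takes no time and is no camera call.
- r.close_job(): hands the job in; it is judged then, once.
The state is a dict: "time_s": time; "joints": joint angles; "qd": joint speeds; "joint_torque": joint torques, N m; "tcp_pos": TCP position; "eef_rot": TCP orientation; "contact_force": force on the tool from outside, world axes, zero at the start; "moment": the same for the moment, N m; "gripper_width": finger opening in m; "gripper_force": force on a finger pad.
Only numpy, scipy, OpenCV 4.12 (cv2) and the standard library are available. Lean on these libraries where they do the work, as an engineer would, in place of code of your own. Each camera call takes 0.05 s, during which the arm holds its last target. There are 200 camera calls.

## Working session

There is one attempt and no reset: what is moved stays moved. The work goes in short steps, Python scripts to look and compute and a shell command to move; the robot and the scene stay as the last step left them, time stands still between calls to the robot, and variables do not carry over. Pictures are saved under pics/ and viewed, at most 10 in all, crops included, and the job is handed in when it is done.

```bash
mkdir -p pics; cat > h.py <<'E'
import numpy as np,cv2
from plant import r
def cam(n):
    p=r.camera_params(n);R=cv2.Rodrigues(np.array(p["rvec"],float))[0];return np.array(p["mtx"],float),R,np.array(p["tvec"],float).ravel()
def ray(n,u,v,z):
    K,R,t=cam(n);d=R.T@np.linalg.solve(K,[u,v,1.]);c=-R.T@t;return c+d*(z-c[2])/d[2]
def proj(n,P):
    K,R,t=cam(n);q=K@(R@np.array(P,float)+t);return q[:2]/q[2]
E
python3 - <<'E'
from h import *
for n in("top","side"):
    cv2.imwrite(f"pics/{n}0.png",r.capture(n)[:,:,::-1]);K,R,t=cam(n);print(n,-R.T@t,K[0,0],R[2])
s=r.get_state();print(s)
E
```

```text
top [0.37002631 0.01697315 1.23957665] 459.18183633620106 [ 0.16433801 -0.02396074 -0.98611303]
side [ 0.40057482 -0.91810635  0.8279772 ] 435.8314976525625 [ 0.1345383   0.77154027 -0.62179181]
{'time_s': 0.1, 'joints': array([ 9.28818650e+01,  2.05874432e+01,  6.38133653e-01, -1.68319193e-02,
       -7.01347394e+01, -1.65080002e+01]), 'qd': array([ 0.17669588, -0.18704573,  0.05992174,  0.02750485,  0.06718904,
       -0.04239062]), 'joint_torque': array([-9.26468019e-04, -5.84162450e+01,  2.93751365e+01,  7.01555058e+00,
        1.02144544e-02, -5.18152433e-05]), 'tcp_pos': array([0.15894029, 0.65560036, 0.24471117]), 'eef_rot': array([ 1.79914919e+02, -8.71293011e-03, -1.36318599e+01]), 'contact_force': array([0.18360737, 0.35098689, 0.20305261]), 'moment': array([ 0.03427571, -0.02353349, -0.0919906 ]), 'gripper_force': 0.0, 'gripper_width': 0.0873368698912256}
```

View pics/top0.png

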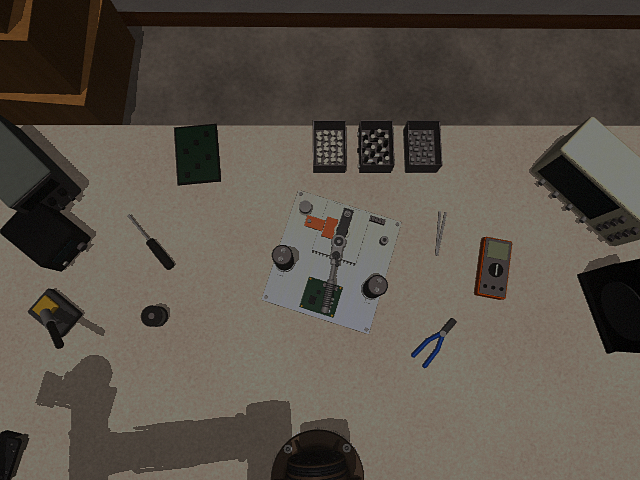

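View pics/side0.png

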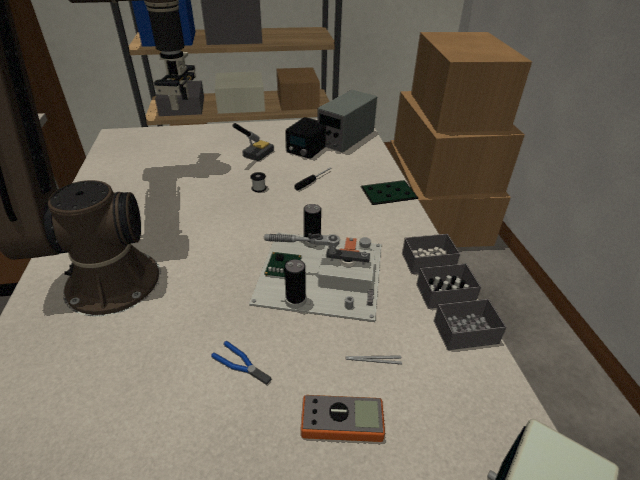

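The top view shows the chassis (corners about (300,191), (400,223), (369,332) and (263,297)), the head near (338,241), the handle running to about (326,310), and the cans at (283,257) and (375,287). I'll zoom in on both views.

```bash
python3 - <<'E'
import cv2,numpy as np
a=cv2.imread("pics/top0.png")[220:320,270:395];b=cv2.imread("pics/side0.png")[195:315,250:385]
a=cv2.resize(a,None,fx=6,fy=6,interpolation=cv2.INTER_CUBIC)
cv2.imwrite("pics/c1.png",np.clip(a*1.4,0,255));cv2.imwrite("pics/c2.png",np.clip(1.4*cv2.resize(b,None,fx=5,fy=5,interpolation=cv2.INTER_CUBIC),0,255))
E
```

```text
[ WARN:0@0.044] global loadsave.cpp:1063 imwrite_ Unsupported depth image for selected encoder is fallbacked to CV_8U.
```

View pics/c1.png

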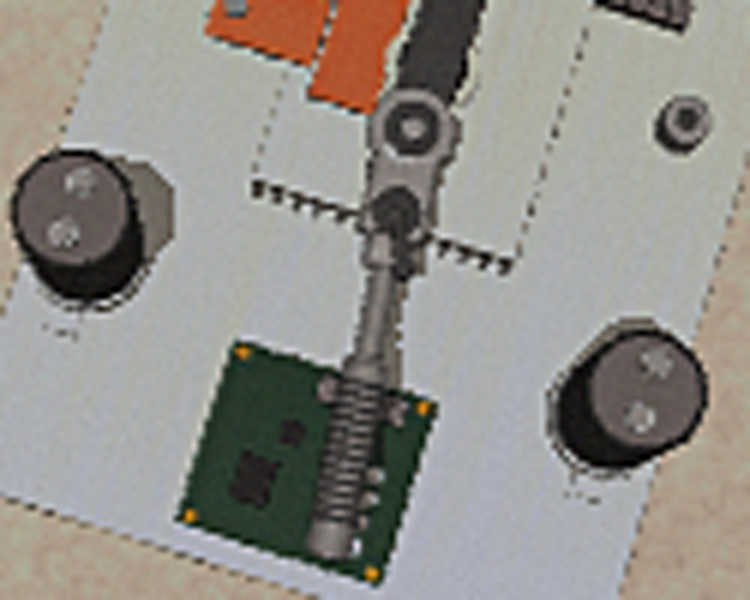

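View pics/c2.png

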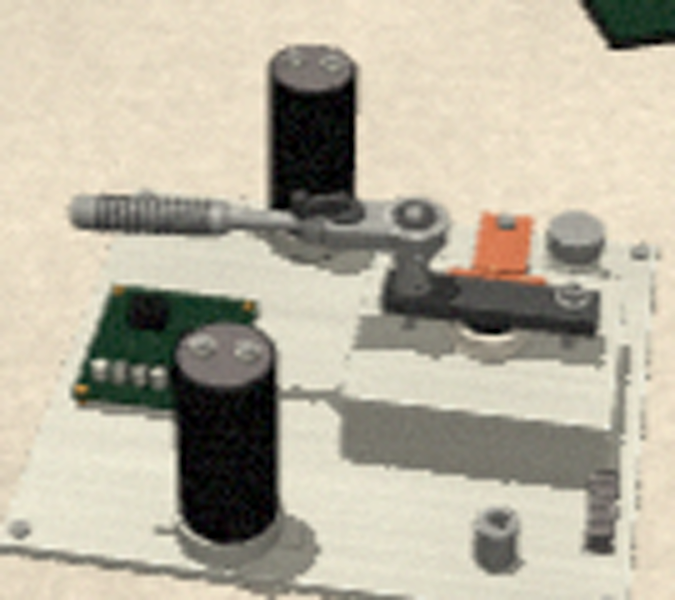

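In the crops, the head centre is at about (338.7,240.8) in the full top image. The pin is at (336.2,254.5) and the grip runs from (330.8,281) to (324.7,311). The post leans to the right of the neck at about (337.4,263), and the can tops are at about (282.3,254.5) and (375,285).

```bash
cat >> h.py <<'E'
E
python3 - <<'E'
from h import *
f=lambda u,v:(270+u/6,220+v/6)
g=lambda u,v:(250+u/5,195+v/5)
pts={'head':(412,125,.129),'pin':(397,207,.131),'gs':(366,362,.121),'ge':(328,548,.121),'canL':(73,205,.129),'canR':(648,383,.129),'post':(405,262,.140)}
P={}
for k,(u,v,z) in pts.items(): P[k]=ray("top",*f(u,v),z);print(k,P[k].round(4))
for k,(u,v,z) in {'head':(417,213,.129),'canL':(313,68,.129),'canR':(228,355,.129),'ge':(75,213,.121),'gs':(225,215,.121)}.items(): print('side',k,ray("side",*g(u,v),z).round(4))
for q in('gs','ge','pin'):
  d=P[q]-P['head'];print(q,np.hypot(*d[:2]),np.degrees(np.arctan2(d[1],d[0])))
m=(P['canL']+P['canR'])/2-P['head'];print('mid',np.degrees(np.arctan2(m[1],m[0])),[np.linalg.norm((P[c]-P['head'])[:2]) for c in('canL','canR')])
# chassis edges
c=[ray("top",u,v,.008) for u,v in((300,191),(400,223),(369,332),(263,297))];print(np.array(c).round(4),np.mean(c,0))
E
```

```text
head [ 0.584  -0.0548  0.129 ]
pin [ 0.5496 -0.048   0.131 ]
gs [ 0.4873 -0.035   0.121 ]
ge [ 0.4121 -0.0186  0.121 ]
canL [0.5515 0.0841 0.129 ]
canR [ 0.4771 -0.1489  0.129 ]
post [ 0.5256 -0.0504  0.14  ]
side head [ 0.5866 -0.0557  0.129 ]
side canL [0.5526 0.0814 0.129 ]
side canR [ 0.4775 -0.1503  0.129 ]
side ge [ 0.4124 -0.0213  0.121 ]
side gs [ 0.4894 -0.0337  0.121 ]
gs 0.0987710843780879 168.4216015761166
ge 0.17567473985952564 168.12735232282427
pin 0.03508498338565385 168.8288853490551
mid 162.1793783620168 [np.float64(0.1426678036658658), np.float64(0.142435500269438)]
[[ 0.7489  0.0428  0.008 ]
 [ 0.6566 -0.2329  0.008 ]
 [ 0.361  -0.1392  0.008 ]
 [ 0.4557  0.142   0.008 ]] [ 0.55555384 -0.04682637  0.008     ]
```

```bash
cat >> h.py <<'E'
from scipy.spatial.transform import Rotation as Ro
H=np.array([.585,-.055,0])
def pt(ang,rad,lat,z):  # lat: + anticlockwise side, m
    a=np.radians(ang);return H+[rad*np.cos(a)-lat*np.sin(a),rad*np.sin(a)+lat*np.cos(a),z]
def row(P,yaw,s=None):
    s=s or r.get_state();R=Ro.from_euler('xyz',s['eef_rot'],degrees=True);G=Ro.from_euler('xyz',[180,0,yaw],degrees=True)
    return np.r_[R.inv().apply(np.array(P)-s['tcp_pos'])*1000,(R.inv()*G).as_rotvec()].round(3)
E
python3 - <<'E'
from h import *
print(row(pt(168.3,.062,.046,.22),-11.7),row(pt(168.3,.062,.046,.154),-11.7),pt(168.3,.062,.046,.154))
E
```

```text
[ 5.21116e+02  6.38194e+02  2.57380e+01  1.00000e-03 -0.00000e+00
 -3.40000e-02] [ 5.21106e+02  6.38096e+02  9.17380e+01  1.00000e-03 -0.00000e+00
 -3.40000e-02] [ 0.51495997 -0.08747144  0.154     ]
```

```bash
python3 -m pendant '[[521,638,0,0,0,-0.034],[521,638,0,0,0,-0.034],[521,638,0,0,0,-0.034],[521,638,0,0,0,-0.034],[521,638,0,0,0,-0.034],[521,638,0,0,0,-0.034],[521,638,0,0,0,-0.034],[521,638,0,0,0,-0.034],[521,638,0,0,0,-0.034],[521,638,0,0,0,-0.034],[521,638,0,0,0,-0.034],[521,638,0,0,0,-0.034],[521,638,0,0,0,-0.034],[521,638,0,0,0,-0.034],[521,638,0,0,0,-0.034],[521,638,26,0,0,-0.034],[521,638,26,0,0,-0.034],[521,638,26,0,0,-0.034]]' 0 20
python3 - <<'E'
from h import *
s=r.get_state();print(s,row(pt(168.3,.062,.046,.154),-11.7))
t=r.capture("top");cv2.imwrite("pics/top1.png",cv2.resize(t[200:320,270:400,::-1],None,fx=5,fy=5,interpolation=cv2.INTER_CUBIC))
t=r.capture("side");cv2.imwrite("pics/side1.png",cv2.resize(t[185:315,250:390,::-1],None,fx=5,fy=5,interpolation=cv2.INTER_CUBIC))
E
```

```text
time_s: 2.35
tcp_pos: [0.5152, -0.0859, 0.2205]
eef_rot: [-180.0, -0.0, -11.6]
contact_force: [-0.6, -0.2, 1.5]
gripper_width: 0.0003
gripper_force: 0.0
{'time_s': 2.35, 'joints': array([ 1.20912382e+01,  7.19990450e+00, -2.05974750e+01,  2.07510775e-02,
       -6.21603591e+01,  6.63228720e+01]), 'qd': array([-0.41515747, -0.28679231,  0.6689969 ,  0.00580308,  0.10236038,
        0.03811019]), 'joint_torque': array([-6.25498337e-02, -3.71789181e+01,  2.69726998e+01,  6.34219229e+00,
        7.71396398e-02, -9.67294240e-03]), 'tcp_pos': array([ 0.51522128, -0.08589768,  0.22047881]), 'eef_rot': array([-1.79999840e+02, -4.60741668e-02, -1.15762059e+01]), 'contact_force': array([-0.57227615, -0.24299147,  1.51288223]), 'moment': array([-0.00013799, -0.00461128, -0.00412052]), 'gripper_force': 0.0, 'gripper_width': 0.0002636965371721258} [ 6.0000e-03  1.5940e+00  6.6479e+01 -0.0000e+00 -1.0000e-03  2.0000e-03]
```

```bash
python3 -m pendant '[[0,1,35,0,0,0],[0,1,58,0,0,0],[0,1,66,0,0,0],[0,1,66,0,0,0],[0,1,66,0,0,0]]'
python3 - <<'E'
from h import *
print(r.get_state()['contact_force'],r.get_state()['moment'])
t=r.capture("top")[200:320,270:400,::-1]
u=r.capture("side")[185:305,250:380,::-1]
cv2.imwrite("pics/p2.png",cv2.convertScaleAbs(cv2.resize(np.hstack([t,u]),(800,370),interpolation=cv2.INTER_CUBIC),alpha=1.4))
E
```

```text
time_s: 3.08
tcp_pos: [0.5157, -0.0876, 0.1547]
eef_rot: [-180.0, -0.1, -11.7]
contact_force: [0.1, -0.9, 1.2]
gripper_width: 0.0005
gripper_force: 0.0
[ 0.07710276 -0.9154694   1.16940562] [0.0004612  0.02585311 0.0100445 ]
```

View pics/p2.png

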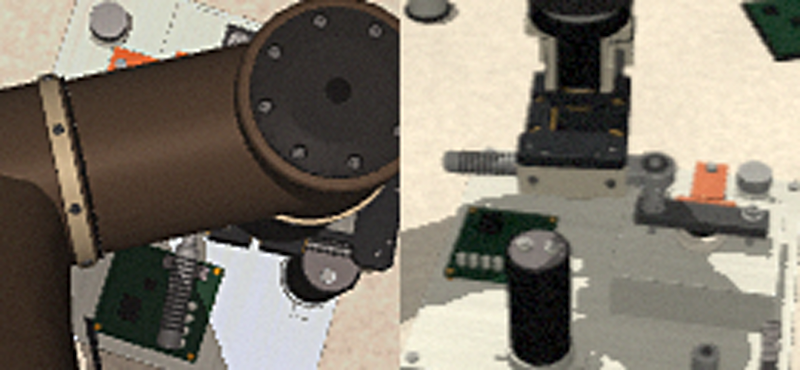

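```bash
python3 - <<'E'
from h import *
f=lambda P:((proj("side",P)-[250,185])*[800/260,370/120]+[400,0]).round()
for z in(.135,.154,.2,.22):
  for d in(-.0095,.0095): print(z,d,f([.5157+d,-.1086,z]))
E
```

```text
0.135 -0.0095 [570. 206.]
0.135 0.0095 [593. 204.]
0.154 -0.0095 [570. 187.]
0.154 0.0095 [594. 185.]
0.2 -0.0095 [570. 141.]
0.2 0.0095 [594. 139.]
0.22 -0.0095 [569. 120.]
0.22 0.0095 [594. 118.]
```

```bash
python3 -m pendant '[[0,-5,0,0,0,0],[0,-9,0,0,0,0],[0,-9,0,0,0,0]]';python3 -m pendant '[[0,-1,0,0,0,0],[0,-2,0,0,0,0]]'; python3 -m pendant '[[0,-1,0,0,0,0],[0,-2,0,0,0,0]]'
```

```text
time_s: 3.55
tcp_pos: [0.5168, -0.0786, 0.1536]
eef_rot: [-180.0, -0.0, -11.6]
contact_force: [0.2, 0.5, 0.4]
gripper_width: 0.0005
gripper_force: 0.0
time_s: 3.8
tcp_pos: [0.5171, -0.077, 0.1535]
eef_rot: [180.0, 0.0, -11.7]
contact_force: [0.2, 0.7, 0.8]
gripper_width: 0.0004
gripper_force: 0.0
time_s: 4.05
tcp_pos: [0.5175, -0.075, 0.1536]
eef_rot: [-180.0, -0.0, -11.7]
contact_force: [-0.1, -0.8, 0.6]
gripper_width: 0.0008
gripper_force: 0.0
```

```bash
for i in 1; do python3 -m pendant '[[0,-1,0,0,0,0],[0,-1,0,0,0,0]]'|grep -E "pos|cont"; python3 -m pendant '[[0,-1,0,0,0,0],[0,-1,0,0,0,0]]'|grep -E "pos|cont"; python3 -m pendant '[[0,-1,0,0,0,0],[0,-1,0,0,0,0]]'|grep -E "pos|cont"; done
```

```text
tcp_pos: [0.5177, -0.074, 0.1536]
contact_force: [0.1, -0.5, -1.1]
tcp_pos: [0.518, -0.073, 0.1536]
contact_force: [-0.4, 0.5, -0.1]
tcp_pos: [0.5181, -0.072, 0.1536]
contact_force: [-0.2, 0.4, 0.4]
```

```bash
python3 -m pendant '[[0,-1,0,0,0,0],[0,-1,0,0,0,0]]'|grep -E "pos|cont"; python3 -m pendant '[[0,-1,0,0,0,0],[0,-1,0,0,0,0]]'|grep -E "pos|cont"; python3 -m pendant '[[0,-1,0,0,0,0],[0,-1,0,0,0,0]]'|grep -E "pos|cont";python3 -m pendant '[[0,-1,0,0,0,0],[0,-1,0,0,0,0]]'|grep -E "pos|cont"
```

```text
tcp_pos: [0.5183, -0.0711, 0.1536]
contact_force: [0.1, -0.8, -0.2]
tcp_pos: [0.5184, -0.0702, 0.1536]
contact_force: [-0.3, -0.0, 0.3]
tcp_pos: [0.5184, -0.0693, 0.1535]
contact_force: [-1.3, -2.4, 0.9]
tcp_pos: [0.5185, -0.0682, 0.1534]
contact_force: [-2.9, -2.2, 1.3]
```

```bash
python3 - <<'E'
from h import *
t=r.capture("top")[215:315,300:360,::-1]
u=r.capture("side")[195:255,290:380,::-1]
cv2.imwrite("pics/p3.png",cv2.convertScaleAbs(cv2.resize(u,(800,533),interpolation=cv2.INTER_CUBIC),alpha=1.4))
E
```

```text
(no output)
```

View pics/p3.png

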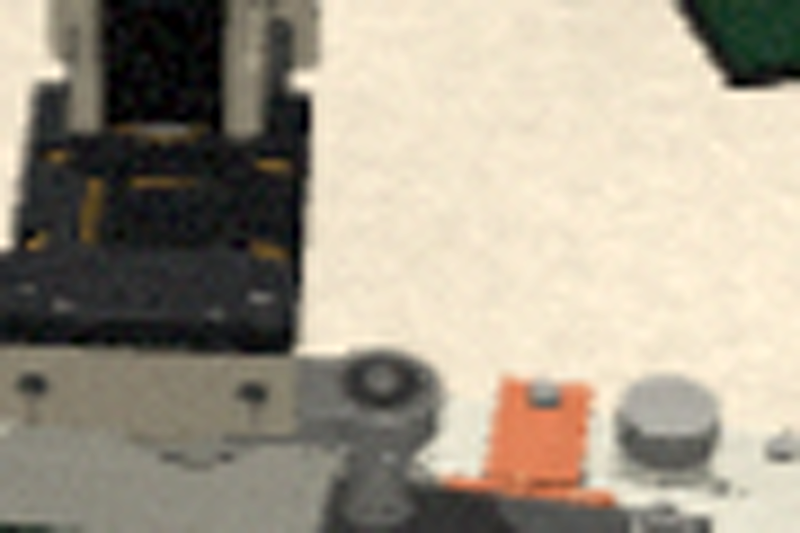

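The body of the gripper hides the fingers. The contact force points mainly towards the robot, so a finger edge is probably catching the post. I'll back off, shift 4 mm towards the head and try again.

```bash
python3 -m pendant '[[0,4,0,0,0,0],[0,4,0,0,0,0],[4,4,0,0,0,0],[4,4,0,0,0,0]]'|grep -E "pos|cont"; for k in 1; do python3 -m pendant '[[0,-1,0,0,0,0],[0,-2,0,0,0,0]]'|grep -E "pos|cont"; python3 -m pendant '[[0,-1,0,0,0,0],[0,-1,0,0,0,0]]'|grep -E "pos|cont";python3 -m pendant '[[0,-1,0,0,0,0],[0,-1,0,0,0,0]]'|grep -E "pos|cont";done; python3 -c "
from h import *
print(r.get_state()['moment'],r.get_state()['contact_force'])"
```

```text
tcp_pos: [0.5226, -0.0728, 0.1536]
contact_force: [-0.2, -0.2, -0.1]
tcp_pos: [0.5224, -0.0709, 0.1535]
contact_force: [-0.6, -1.8, -0.0]
tcp_pos: [0.5223, -0.0701, 0.1535]
contact_force: [-0.3, -1.2, -0.2]
tcp_pos: [0.5224, -0.0691, 0.1534]
contact_force: [-2.2, -3.2, 0.9]
[-0.77927622  0.80869104  0.02022894] [-2.18514284 -3.22991093  0.87955154]
```

```bash
for k in 1; do python3 -m pendant '[[0,-1,0,0,0,0],[0,-1,0,0,0,0]]'|grep -E "pos|cont"; python3 -m pendant '[[0,-1,0,0,0,0],[0,-1,0,0,0,0]]'|grep -E "pos|cont";python3 -m pendant '[[0,-1,0,0,0,0],[0,-1,0,0,0,0]]'|grep -E "pos|cont";done
```

```text
tcp_pos: [0.523, -0.0679, 0.1535]
contact_force: [-1.6, -2.3, 0.6]
tcp_pos: [0.5234, -0.0669, 0.1536]
contact_force: [-1.9, -0.2, -0.4]
tcp_pos: [0.5237, -0.0659, 0.1536]
contact_force: [-0.8, -1.7, 0.1]
```

```bash
for k in 1; do python3 -m pendant '[[0,-1,0,0,0,0],[0,-1,0,0,0,0]]'|grep -E "pos|cont"; python3 -m pendant '[[0,-1,0,0,0,0],[0,-1,0,0,0,0]]'|grep -E "pos|cont";python3 -m pendant '[[0,-1,0,0,0,0],[0,-1,0,0,0,0]]'|grep -E "pos|cont";done
```

```text
tcp_pos: [0.5239, -0.0649, 0.1536]
contact_force: [-1.0, -0.0, -0.3]
tcp_pos: [0.524, -0.064, 0.1536]
contact_force: [-0.9, 0.0, 0.2]
tcp_pos: [0.5242, -0.063, 0.1536]
contact_force: [-0.4, -1.0, 0.7]
```

```bash
python3 -m pendant '[[0,-1,0,0,0,0],[0,-1,0,0,0,0]]'|grep -E "pos|cont"; python3 -m pendant '[[0,15,0,0,0,0],[0,40,0,0,0,0],[0,60,-30,0,0,0],[0,80,-90,0,0,0],[0,120,-90,0,0,0],[0,180,-90,0,0,0],[0,180,-90,0,0,0]]'
python3 - <<'E'
from h import *
t=r.capture("top")[220:320,270:395,::-1]
u=r.capture("side")[195:295,260:385,::-1]
cv2.imwrite("pics/p4.png",cv2.convertScaleAbs(cv2.resize(t,(750,600),interpolation=cv2.INTER_CUBIC),alpha=1.4))
cv2.imwrite("pics/p4s.png",cv2.convertScaleAbs(cv2.resize(u,(750,600),interpolation=cv2.INTER_CUBIC),alpha=1.4))
E
```

```text
tcp_pos: [0.5243, -0.0621, 0.1536]
contact_force: [1.2, 0.5, -0.1]
time_s: 9.78
tcp_pos: [0.4862, -0.242, 0.2434]
eef_rot: [180.0, 0.0, -11.9]
contact_force: [-0.4, 0.1, -0.6]
gripper_width: 0.0006
gripper_force: 0.0
```

View pics/p4.png

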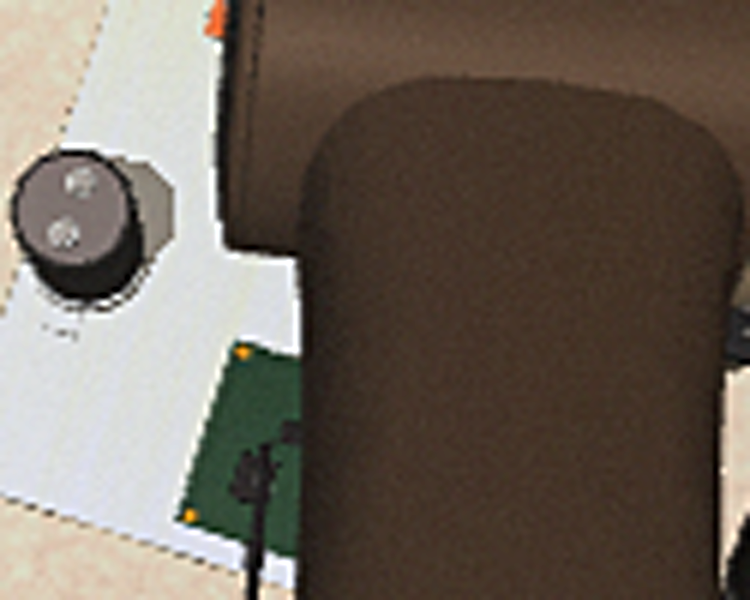

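The arm still covers the ratchet at about (310–390, 232–320), so I'll move further right.

```bash
python3 -m pendant '[[0,60,0,0,0,0],[0,120,0,0,0,0],[0,180,0,0,0,0],[0,210,0,0,0,0],[0,210,0,0,0,0]]' 60|head -2
python3 - <<'E'
from h import *
t=r.capture("top")[225:315,310:375,::-1]
u=r.capture("side")[215:260,290:355,::-1]
z=lambda a,s:cv2.resize(a,None,fx=s,fy=s,interpolation=cv2.INTER_CUBIC)
a=z(t,6.5);b=z(u,5.8);c=np.zeros((a.shape[0],a.shape[1]+b.shape[1],3),np.uint8);c[:,:a.shape[1]]=a;c[:b.shape[0],a.shape[1]:]=b
cv2.imwrite("pics/p5.png",cv2.convertScaleAbs(c,alpha=1.4));print(c.shape)
E
```

```text
time_s: 10.5
tcp_pos: [0.445, -0.445, 0.2427]
(585, 799, 3)
```

View pics/p5.png

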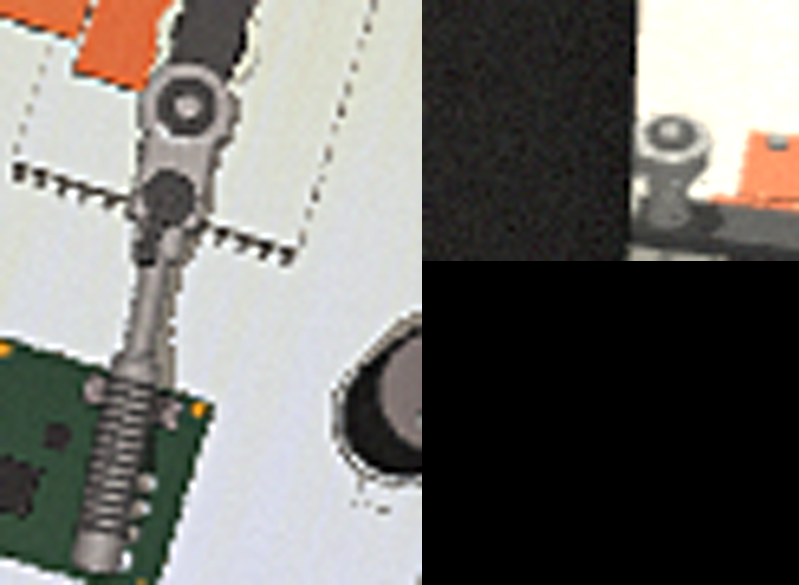

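The lever now leans left, to the clockwise side: its dark tip is at about (150,245) in the crop, left of the neck. The handle still points at about 168°. Next I'll go to the grip.

```bash
python3 - <<'E'
from h import *
print(row(pt(168.1,.135,0,.215),-11.9),row(pt(168.1,.135,0,.122),-11.9),pt(168.1,.135,0,.122))
E
```

```text
[-7.68990e+01 -4.08992e+02  2.84050e+01 -0.00000e+00  1.00000e-03
  4.00000e-03] [-7.68490e+01 -4.08953e+02  1.21405e+02 -0.00000e+00  1.00000e-03
  4.00000e-03] [ 0.45290129 -0.02716243  0.122     ]
```

```bash
python3 -m pendant '[[-77,-409,0,0,0,0],[-77,-409,0,0,0,0],[-77,-409,0,0,0,0],[-77,-409,0,0,0,0],[-77,-409,0,0,0,0],[-77,-409,0,0,0,0],[-77,-409,0,0,0,0],[-77,-409,0,0,0,0],[-77,-409,30,0,0,0],[-77,-409,70,0,0,0],[-77,-409,100,0,0,0],[-77,-409,121,0,0,0],[-77,-409,121,0,0,0],[-77,-409,121,0,0,0]]' 60
python3 -m pendant '[[0,0,0,0,0,0],[0,0,0,0,0,0],[0,0,0,0,0,0],[0,0,0,0,0,0],[0,0,0,0,0,0],[0,0,0,0,0,0]]' 21.5 60
python3 - <<'E'
from h import *
print(r.get_state()['joints'])
for d in(5,10,15,20,25,30,40,50): # + anticlockwise turn: tool frame shift
  a=np.radians(d);print(d,round(135*(1-np.cos(a)),1),round(135*np.sin(a),1),round(-a,3))
E
```

```text
time_s: 12.35
tcp_pos: [0.4531, -0.0278, 0.1235]
eef_rot: [-180.0, -0.1, -11.6]
contact_force: [-0.3, -0.8, 0.7]
gripper_width: 0.0602
gripper_force: 0.0
time_s: 13.1
tcp_pos: [0.4527, -0.028, 0.1225]
eef_rot: [180.0, 0.0, -11.7]
contact_force: [0.1, 0.5, -0.4]
gripper_width: 0.0215
gripper_force: 0.0
[ 2.14830354e+01  6.73726993e+00 -3.60106255e+01  1.05241704e-04
 -4.72599780e+01  5.68396218e+01]
5 0.5 11.8 -0.087
10 2.1 23.4 -0.175
15 4.6 34.9 -0.262
20 8.1 46.2 -0.349
25 12.6 57.1 -0.436
30 18.1 67.5 -0.524
40 31.6 86.8 -0.698
50 48.2 103.4 -0.873
```

```bash
python3 -m pendant '[[0.5,11.8,0,0,0,-0.087],[2.1,23.4,0,0,0,-0.175],[4.6,34.9,0,0,0,-0.262],[8.1,46.2,0,0,0,-0.349],[8.1,46.2,0,0,0,-0.349]]'
python3 - <<'E'
from h import *
s=r.get_state();p=s['tcp_pos']-H;print(np.degrees(np.arctan2(p[1],p[0])),np.hypot(*p[:2]))
E
```

```text
time_s: 13.72
tcp_pos: [0.4512, -0.0752, 0.1225]
eef_rot: [180.0, 0.0, 8.2]
contact_force: [-0.1, 0.2, 0.3]
gripper_width: 0.0214
gripper_force: 0.0
-171.40742327658984 0.13529264283422468
```

```bash
cat > q.py <<'E'
from h import *
s=r.get_state();p=s['tcp_pos']-H;a=np.arctan2(p[1],p[0]);t=np.array([np.sin(a),-np.cos(a)]) # clockwise tangent
f=s['contact_force'][:2];print(round(s['time_s'],2),'ang',round(np.degrees(a)%360,1),'yaw',round(s['eef_rot'][2],1),'r',round(np.hypot(*p[:2]),4),'Ft(resist)',round(-f@t,2),'Fr',round(f@p[:2]/np.hypot(*p[:2]),2),'T',round(-f@t*np.hypot(*p[:2]),2))
E
for i in 1 2; do python3 -m pendant '[[0.1,-5.9,0,0,0,0.044],[0.5,-11.8,0,0,0,0.087],[1.2,-17.6,0,0,0,0.131],[2.1,-23.4,0,0,0,0.175]]'>/dev/null; python3 q.py; done
```

```text
14.22 ang 178.3 yaw -1.9 r 0.1352 Ft(resist) 1.52 Fr -0.24 T 0.21
14.72 ang 168.7 yaw -11.9 r 0.1353 Ft(resist) 9.62 Fr -2.97 T 1.3
```

```bash
python3 -m pendant '[[0.1,-5.9,0,0,0,0.044],[0.5,-11.8,0,0,0,0.087],[1.2,-17.6,0,0,0,0.131],[2.1,-23.4,0,0,0,0.175]]'>/dev/null; python3 q.py
```

```text
15.22 ang 159.1 yaw -22.0 r 0.1352 Ft(resist) 8.78 Fr -4.25 T 1.19
```

```bash
python3 -m pendant '[[0.1,-5.9,0,0,0,0.044],[0.5,-11.8,0,0,0,0.087],[1.2,-17.6,0,0,0,0.131],[2.1,-23.4,0,0,0,0.175]]'>/dev/null; python3 q.py
```

```text
15.72 ang 149.3 yaw -32.0 r 0.135 Ft(resist) 8.85 Fr -5.97 T 1.19
```

```bash
python3 -m pendant '[[0.1,-5.9,0,0,0,0.044],[0.5,-11.8,0,0,0,0.087],[1.2,-17.6,0,0,0,0.131],[2.1,-23.4,0,0,0,0.175]]'>/dev/null; python3 q.py
```

```text
16.23 ang 139.6 yaw -42.0 r 0.1348 Ft(resist) 9.33 Fr -6.09 T 1.26
```

```bash
python3 -m pendant '[[0.1,-5.9,0,0,0,0.044],[0.3,-9.4,0,0,0,0.07]]'>/dev/null; python3 q.py
```

```text
16.48 ang 135.7 yaw -46.0 r 0.1347 Ft(resist) 8.13 Fr -5.9 T 1.1
```

```bash
python3 -m pendant '[[0.5,11.8,0,0,0,-0.087],[2.1,23.4,0,0,0,-0.175],[4.6,34.9,0,0,0,-0.262],[8.1,46.2,0,0,0,-0.349],[12.6,57.1,0,0,0,-0.436],[18.1,67.5,0,0,0,-0.524],[24.4,77.4,0,0,0,-0.611],[31.6,86.8,0,0,0,-0.698],[39.5,95.5,0,0,0,-0.785],[48.2,103.4,0,0,0,-0.873],[51.9,106.4,0,0,0,-0.908],[51.9,106.4,0,0,0,-0.908]]'>/dev/null; python3 q.py
for i in 1 2; do python3 -m pendant '[[0.1,-5.9,0,0,0,0.044],[0.5,-11.8,0,0,0,0.087],[1.2,-17.6,0,0,0,0.131],[2.1,-23.4,0,0,0,0.175]]'>/dev/null; python3 q.py; done
```

```text
17.98 ang 186.5 yaw 6.1 r 0.1353 Ft(resist) 0.65 Fr 0.12 T 0.09
18.48 ang 176.4 yaw -4.0 r 0.1351 Ft(resist) 0.68 Fr 0.64 T 0.09
18.98 ang 167.0 yaw -14.0 r 0.1352 Ft(resist) 9.51 Fr -3.72 T 1.29
```

```bash
python3 -m pendant '[[0.1,-5.9,0,0,0,0.044],[0.5,-11.8,0,0,0,0.087],[1.2,-17.6,0,0,0,0.131],[2.1,-23.4,0,0,0,0.175]]'>/dev/null; python3 q.py
```

```text
19.48 ang 157.2 yaw -24.1 r 0.1351 Ft(resist) 9.58 Fr -4.71 T 1.29
```

```bash
python3 -m pendant '[[0.1,-5.9,0,0,0,0.044],[0.5,-11.8,0,0,0,0.087],[1.2,-17.6,0,0,0,0.131]]'>/dev/null; python3 q.py
```

```text
19.85 ang 149.9 yaw -31.6 r 0.1349 Ft(resist) 10.03 Fr -4.45 T 1.35
```

```bash
python3 -m pendant '[[0.1,-5.9,0,0,0,0.044],[0.5,-11.8,0,0,0,0.087]]'>/dev/null; python3 q.py
```

```text
20.1 ang 145.0 yaw -36.6 r 0.1348 Ft(resist) 9.17 Fr -5.84 T 1.24
```

```bash
python3 -m pendant '[[0.1,-5.9,0,0,0,0.044],[0.5,-11.8,0,0,0,0.087]]'>/dev/null; python3 q.py
```

```text
20.35 ang 140.1 yaw -41.6 r 0.1347 Ft(resist) 7.73 Fr -5.22 T 1.04
```

```bash
python3 -m pendant '[[0.1,-5.9,0,0,0,0.044],[0.3,-9.4,0,0,0,0.07]]'>/dev/null; python3 q.py
```

```text
20.6 ang 136.2 yaw -45.6 r 0.1346 Ft(resist) 9.04 Fr -5.26 T 1.22
```

```bash
python3 -m pendant '[[0.5,11.8,0,0,0,-0.087],[2.1,23.4,0,0,0,-0.175],[4.6,34.9,0,0,0,-0.262],[8.1,46.2,0,0,0,-0.349],[12.6,57.1,0,0,0,-0.436],[18.1,67.5,0,0,0,-0.524],[24.4,77.4,0,0,0,-0.611],[31.6,86.8,0,0,0,-0.698],[39.5,95.5,0,0,0,-0.785],[48.2,103.4,0,0,0,-0.873],[51.9,106.4,0,0,0,-0.908],[51.9,106.4,0,0,0,-0.908]]'>/dev/null; python3 q.py
python3 -m pendant '[[0.1,-5.9,0,0,0,0.044],[0.5,-11.8,0,0,0,0.087],[1.2,-17.6,0,0,0,0.131],[2.1,-23.4,0,0,0,0.175]]'>/dev/null; python3 q.py
```

```text
22.1 ang 187.0 yaw 6.5 r 0.1351 Ft(resist) 0.26 Fr -0.5 T 0.04
22.6 ang 176.9 yaw -3.6 r 0.135 Ft(resist) 0.52 Fr -1.32 T 0.07
```

```bash
python3 -m pendant '[[0.1,-5.9,0,0,0,0.044],[0.5,-11.8,0,0,0,0.087]]'>/dev/null; python3 q.py
```

```text
22.85 ang 172.2 yaw -8.5 r 0.1351 Ft(resist) 8.99 Fr -0.9 T 1.21
```

```bash
python3 -m pendant '[[0.1,-5.9,0,0,0,0.044],[0.5,-11.8,0,0,0,0.087]]'>/dev/null; python3 q.py
```

```text
23.1 ang 167.5 yaw -13.5 r 0.1351 Ft(resist) 10.74 Fr -3.57 T 1.45
```

```bash
python3 -m pendant '[[0,-2.9,0,0,0,0.022],[0.1,-5.9,0,0,0,0.044]]'>/dev/null; python3 q.py
```

```text
23.35 ang 165.1 yaw -16.0 r 0.1351 Ft(resist) 11.62 Fr -4.1 T 1.57
```

```bash
python3 -m pendant '[[0,-2.9,0,0,0,0.022],[0.1,-5.9,0,0,0,0.044]]'>/dev/null; python3 q.py
```

```text
23.6 ang 162.7 yaw -18.5 r 0.1351 Ft(resist) 11.66 Fr -5.64 T 1.57
```

```bash
python3 -m pendant '[[0,-2.9,0,0,0,0.022],[0.1,-5.9,0,0,0,0.044]]'>/dev/null; python3 q.py
```

```text
23.85 ang 160.3 yaw -21.0 r 0.135 Ft(resist) 12.47 Fr -5.95 T 1.68
```

```bash
echo "print('Mz',s['moment'].round(3))">>q.py; python3 -m pendant '[[0,-2.9,0,0,0,0.022],[0.1,-5.9,0,0,0,0.044]]'>/dev/null; python3 q.py
```

```text
24.1 ang 157.9 yaw -23.6 r 0.135 Ft(resist) 12.04 Fr -6.66 T 1.63
Mz [-5.216 -0.677  0.138]
```

```bash
echo "print('Tot',round(-f@t*np.hypot(*p[:2])+s['moment'][2],2))">>q.py; python3 -m pendant '[[0,-1.8,0,0,0,0.013]]'>/dev/null; python3 q.py;python3 -m pendant '[[0,-1.8,0,0,0,0.013]]'>/dev/null; python3 q.py
```

```text
24.23 ang 157.2 yaw -24.3 r 0.135 Ft(resist) 13.12 Fr -6.74 T 1.77
Mz [-5.287 -0.686  0.194]
Tot 1.97
24.35 ang 156.5 yaw -25.0 r 0.135 Ft(resist) 13.68 Fr -7.99 T 1.85
Mz [-5.433 -0.633  0.198]
Tot 2.05
```

The torque is about 2 N m, so I'll release now.

```bash
python3 -m pendant '[[0,1.5,0,0,0,0],[0,1.5,0,0,0,0]]'|grep cont; python3 -m pendant '[[0,0,0,0,0,0],[0,0,0,0,0,0],[0,0,0,0,0,0],[0,0,0,0,0,0]]' 50 20
python3 -m pendant '[[0,0,-30,0,0,0],[0,0,-80,0,0,0],[0,0,-120,0,0,0],[0,60,-120,0,0,0],[0,120,-120,0,0,0],[0,180,-120,0,0,0],[0,240,-120,0,0,0],[0,300,-120,0,0,0],[0,360,-120,0,0,0],[0,400,-120,0,0,0],[0,400,-120,0,0,0],[0,400,-120,0,0,0]]'
python3 - <<'E'
from h import *
t=r.capture("top")[180:340,240:450,::-1]
cv2.imwrite("pics/p6.png",cv2.convertScaleAbs(cv2.resize(t,None,fx=3.7,fy=3.7,interpolation=cv2.INTER_CUBIC),alpha=1.4))
E
```

```text
contact_force: [2.0, -12.5, -0.1]
time_s: 25.1
tcp_pos: [0.4618, -0.0001, 0.1226]
eef_rot: [-180.0, -0.0, -25.0]
contact_force: [-0.4, 0.3, -0.2]
gripper_width: 0.0495
gripper_force: 0.0
time_s: 26.6
tcp_pos: [0.2933, -0.363, 0.2424]
eef_rot: [-180.0, 0.0, -25.0]
contact_force: [-0.5, 0.1, 0.3]
gripper_width: 0.0499
gripper_force: 0.0
```

View pics/p6.png

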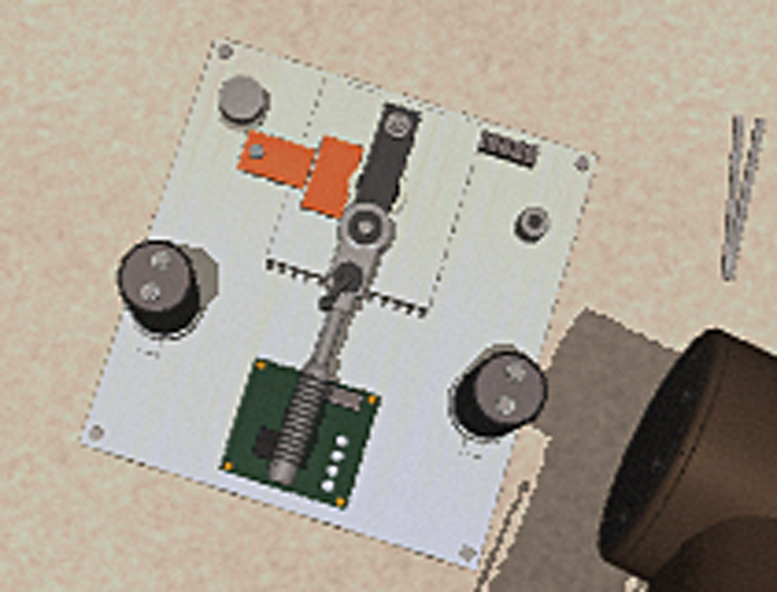

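The lever still leans to the left (clockwise) side at about (328,300), the handle stays where I left it at about 157°, and nothing on or beside the plate has moved. I'm handing the job in.

```bash
python3 -c "
from plant import r
print(r.close_job())"
```

```text
the job is handed in; nothing more can be done
None
```

The lever is flipped to drive clockwise, the nut is pulled up to about 2 N m by the force reading at the grip, and the handle is let go; I handed the job in at about 27 s, and the last picture shows nothing else on or around the plate moved.

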